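Finish the carton layer and hold the strapper's dead-man lever

TASK

Complete the pinwheel layer on the grey slab: set the two loose cartons from the black rubber mat down flat and square inside the two empty painted outlines (either carton in either outline; do not drop them), leaving the two cartons already laid and the tape roll, can and tape measure where they are. Only when both are in place and let go, push the red paddle of the strapping bench's spring-loaded dead-man lever down until the lever is level, never down to its bottom stop, and keep holding it there: the program finishes while the fingers are still holding the lever level.

Things in the scene. Friction and masses are not known exactly. Their poses are not given: they have to be found in the camera images.
- slab: Fixed grey slab 176 x 176 mm on a round turntable plate, its top 28 mm above the table, at any yaw. Origin: centre, at table height; z up. Dark outlines show a pinwheel of four carton places (98 x 56 mm each, 6 mm gaps between cartons) round an empty 42 x 42 mm square (yellow patch) at the slab's centre, where a finger of a fully open gripper has room.
- outline0 (a point): Centre of empty outline0, at the slab's top surface; axes as the slab's. At slab x, y = (-28, -49) mm; the carton's length goes along slab x. Beside its neighbours the carton can be gripped across its width only where its inner side borders the central square: grip centred at slab (0, -49) mm, 28 mm from the carton's centre.
- outline1 (a point): Centre of empty outline1, at the slab's top surface; axes as the slab's. At slab x, y = (49, -28) mm; the carton's length goes along slab y. Grip across the width centred at slab (49, 0) mm, 28 mm from the carton's centre, where its inner side borders the central square.
- outline2 (a point): Centre of outline2, at the slab's top surface, slab x, y = (28, 49) mm; taken by the carton laid1 (length along slab x).
- outline3 (a point): Centre of outline3, at the slab's top surface, slab x, y = (-49, 28) mm; taken by the carton laid2 (length along slab y).
- carton1: 92 mm long (x), 50 mm wide (y), 50 mm high small brown cardboard carton, about 0.15 kg, paper label with an orange stripe centred on its top, the same either way round. Origin: centre of its underside; z up. Starts on the mat (underside 4 mm above the table), to be moved into an empty outline.
- carton2: 92 mm long (x), 50 mm wide (y), 50 mm high small brown cardboard carton, about 0.15 kg, paper label with an orange stripe centred on its top, the same either way round. Origin: centre of its underside; z up. Starts on the mat beside carton1, some 120 mm between centres, long sides facing one another; to be moved into the other empty outline.
- laid1: 92 mm long (x), 50 mm wide (y), 50 mm high small brown cardboard carton, about 0.15 kg, paper label with an orange stripe centred on its top, the same either way round. Origin: centre of its underside; z up. Already in its place on the slab (outline2); loose, leave it there.
- laid2: 92 mm long (x), 50 mm wide (y), 50 mm high small brown cardboard carton, about 0.15 kg, paper label with an orange stripe centred on its top, the same either way round. Origin: centre of its underside; z up. Already in its place on the slab (outline3); loose, leave it there.
- mat: Fixed black rubber mat 220 (x) x 130 (y) x 4 mm that the two loose cartons start on. Origin: centre of its underside. It lies left or right of the slab, the lever station on the other side.
- station: Fixed lever station of the strapping bench: grey base plate 300 (x) x 110 (y) x 8 mm, at its +x end a blue control box (85 x 90 mm, top 115 mm above the table, from local x 57 to 143 mm) with two round lamps on top; a steel lever with a red paddle sticks out of the box towards local -x. Origin: centre of the plate's underside.
- lever_hinge (a point): The lever's hinge axis (along the station's y), 90 mm above the table, at local x = 52 mm of the station. A green stripe on the box's face marks this height. The lever is level when the paddle's middle is as high as this point.
- press_point (a point): Where to press: on the paddle's upper surface, 105 mm from the hinge axis along the lever and 5 mm above the lever's centre line; its axes turn with the lever (x from the paddle to the hinge, z out of the upper surface).
- paddle (a point): Centre of the red plastic paddle at the lever's end, 65 (along the lever, x) x 36 (y) x 10 mm (z); this point lies 107.5 mm from the hinge axis. When the lever is level its upper surface is 95 mm above the table; at rest its middle is about 140 mm above the table.
- lever (a joint): Lever angle in rad: 0 at rest (springs up, 0.5 rad above level), growing as it is pressed down; 0.5 = level; 0.85 = bottom stop (0.35 rad below level). It springs back. At the press point it takes 2 to 3 N to start, about 8 N at level, about 12 N at the stop.
- tape: Grey roll of tape lying flat, 90 mm across, 48 mm high, 72 mm bore; origin: centre of its underside. Bystander beyond the slab.
- jar: Closed can 60 mm across, 110 mm high, yellow label, standing; origin: centre of its underside. Bystander beyond the slab.
- measure: Yellow tape measure, 70 x 40 x 60 mm, standing; origin: centre of its underside. Bystander beyond the slab.
Not all that is in view belongs to the job. Leave any purple or turquoise look-alike of the carton1 alone.

How it is judged:
By the outcome, as a careful person would: the job done as asked, in the order asked, and still so for the second after the job is handed in, while the arm keeps its last pose, push and grip.
It also fails if it takes over 58 s, if anything falls off the work surface, if the arm or the gripper's body presses on something with over 40 N, if the wrist force passes 120 N, or if a joint passes its speed limit or range.

ROBOT

A 6-joint arm with a two-finger parallel gripper is mounted at the origin on the work surface. World frame = base frame: x ahead of the robot, y to its left, z up, the work surface at z = 0. Lengths are in m, angles in rad, forces in N, time in s.
With the tool pointing down it reaches from about 0.375 to 0.9 m from the base axis. Payload 3.1 kg.
Tool frame: the origin (TCP) lies midway between the tips of the shut fingers; the grasp point (between the pads) lies bot.pinch_z behind it (bot.pinch_z is the distance from the TCP to the grasp point, in m); z points along the fingers, y is the line along which they close (so a half turn about z gives the same grasp; the last joint's range is limited). The gripper opens to 85 mm and grips with 20 to 120 N. Pads are 22 mm wide; open, the fingers measure 114 mm over their backs; the gripper's body (76 mm by 85 mm) begins 54 mm behind the grasp point. The pads swing forward as they close: fully open they stand 13 mm farther back than shut.
Start: joints at [0.971, 0.527, 1.433, -0, 1.181, -0.178], TCP at [0.256, 0.57, 0.231] pointing down, gripper open.
Joint ranges: [-3.08, 3.08], [-0.75, 2.2], [0.22, 2.44], [-1.43, 4.57], [0, 2.65], [-2.85, 2.85]. Speed limits (rad/s): [2.79, 2.79, 3.14, 3.14, 3.14, 3.14].

INTERFACE

Orientations are given as a unit quaternion [x, y, z, w].
In Python, from workcell import bot gives the robot as it stands. The module is installed in compiled form; this text tells all that it offers.
- The arm moves only by the shell command python3 -m pendant 'ROWS' [OPENING] [FORCE]. ROWS is text: rows parted by semicolons, each of 4 numbers parted by spaces: the shift along the tool's x, y, z in mm, then the turn about the tool's z in rad. In form: x y z twist; .... A call has 1 to 20 rows; each row is the pose to reach, as a shift and turn from the pose commanded when the call began, along the tool's axes at that moment; what a row does not reach only later rows make up. A row lasts 1/8 s, in which the tool goes at most 62.5 mm and 10.7 degrees, less where a joint would pass 70% of its speed; a pose out of reach is approached as far as the arm can. A call with a gripper value outside its range is refused whole. OPENING is the finger opening in mm, from 0 to 85.4, set as the call begins (- or left out, the last holds). The fingers move at their own pace and stop on an object; FORCE is the grip in N (left out, the last holds). Time passes only in rows, so rows that repeat a pose let the fingers close. It gives the time, the measured TCP pose, the force, the opening and the grip force at its end, in the units of the state.
- bot.state(): the state, without advancing time (a new reading comes with each control period).
- bot.read_camera(name): name is "side" or "top" or "wrist"; returns a dict with "img" (480x640x3 uint8, red, green, blue), "mtx" (3x3 intrinsics, pixels), "rvec" (rotation vector, rad) and "tvec" (3), from world to camera coordinates, as OpenCV has them. Camera axes: x right, y down, z forward; pixel columns grow to the right and rows downward; lengths in m; the calibration is good to about 2 mm. A picture is of the moment at which its call begins. There is no depth.
- bot.sign_off(): hands the job in; it is judged then, once.
Trained networks look in a picture, given as the dict that the camera call returned (one of the last four; its "shot" number tells which), for a name from the list of things; names that differ only in an ending like _2 or _b are one class to them, and where a whole thing is asked for, a point or a joint stands for the part that bears it (a point fixed in the world has none). Each returns a list of dicts, best first, with "confidence" (0 to 1); they miss things now and then, are a little off and sometimes report something else, mostly with a low value. They report only what shows in the picture. A call takes as long as a camera call. They do not tell look-alikes from the thing itself.
- bot.boxes_of(query, picture): "at" ([column, row] as shares, 0 to 1, of the picture: columns of its width, rows of its height, amid what is visible of it).
- bot.landmark_of(query, picture): "at" ([column, row] as shares, 0 to 1, of the picture: columns of its width, rows of its height: a listed point, or the origin of a listed thing).
The state is a dict: "clock": time; "joint_positions": joint angles; "qvel": joint speeds; "effort": joint torques, N m; "ee_pos": TCP position; "tool_rot": TCP orientation; "ft_force": force on the tool from outside, world axes, zero at the start; "ft_torque": the same for the moment, N m; "finger_gap": opening from 0.0 (shut) to 1.0 (fully open); "gripper_force": force on a finger pad.
Only numpy, scipy, OpenCV 4.12 (cv2) and the standard library are available. Lean on these libraries where they do the work, as an engineer would, in place of code of your own. Each camera call takes 0.05 s, during which the arm holds its last target. There are 200 camera calls.

## Working session

There is one attempt and no reset: what is moved stays moved. The work goes in short steps, Python scripts to look and compute and a shell command to move; the robot and the scene stay as the last step left them, time stands still between calls to the robot, and variables do not carry over. Pictures are saved under pics/ and viewed, at most 10 in all, crops included, and the job is handed in when it is done.

```bash
mkdir -p pics
cat > h.py <<'E'
import numpy as np, cv2
from workcell import bot
from scipy.spatial.transform import Rotation as R
def ray(p,uv):
    Rm=cv2.Rodrigues(np.array(p["rvec"],float))[0]; t=np.array(p["tvec"],float).ravel()
    d=Rm.T@np.linalg.inv(np.array(p["mtx"]))@np.array([uv[0],uv[1],1.]); return -Rm.T@t,d
def onz(p,uv,z):
    c,d=ray(p,uv); return c+d*(z-c[2])/d[2]
def proj(p,X): return cv2.projectPoints(np.array(X,float).reshape(-1,1,3),np.array(p["rvec"],float),np.array(p["tvec"],float),np.array(p["mtx"]),None)[0].reshape(-1,2)
def save(p,n): cv2.imwrite("pics/"+n,cv2.cvtColor(p["img"],cv2.COLOR_RGB2BGR))
E
python3 - <<'E'
from h import *
print(bot.state(),bot.pinch_z)
for n in ("top","side"):
    p=bot.read_camera(n);save(p,n+"0.png");print(n,ray(p,(320,240)))
    for q in ["slab","outline0","outline1","outline2","outline3","carton1","mat","station","lever_hinge","press_point","paddle"]:
        print(q,[(np.round(np.array(d["at"])*[640,480],1).tolist(),round(d["confidence"],2)) for d in bot.landmark_of(q,p)[:6]])
E
```

```text
{'clock': 0.0, 'joint_positions': array([ 9.70511298e-01,  5.28439676e-01,  1.43390329e+00,  7.14800943e-07,
        1.18134768e+00, -1.78483426e-01]), 'qvel': array([-1.02073067e-03, -2.09155860e-04,  7.33317224e-04, -1.76595822e-03,
        3.26351302e-05,  9.28043933e-05]), 'effort': array([-7.64507536e-05, -4.42349017e+01, -1.78027457e+01, -2.34283743e-04,
        8.36425490e-03, -3.24975690e-05]), 'ee_pos': array([0.25543955, 0.56964974, 0.23034955]), 'tool_rot': array([ 2.09340845e-01,  9.77842170e-01, -9.70347142e-04, -3.98524904e-04]), 'ft_force': array([-0.21309196, -0.12692552, -0.25341468]), 'ft_torque': array([-0.01307489, -0.07519596,  0.00205198]), 'gripper_force': 0.0, 'finger_gap': 0.9991456019433308} 0.0187
top (array([ 0.35099724, -0.10960235,  1.36010557]), array([ 0.11496914,  0.00339495, -0.99378248]))
slab [([281.7, 224.7], 0.94)]
outline0 [([307.7, 218.9], 0.86), ([285.6, 246.3], 0.81), ([272.9, 201.1], 0.75), ([260.0, 231.5], 0.75), ([155.9, 204.5], 0.37)]
outline1 [([307.7, 218.9], 0.86), ([285.6, 246.3], 0.81), ([272.9, 201.1], 0.75), ([260.0, 231.5], 0.75),
[... 806 characters left out ...]
24.6], 0.79)]
outline1 [([301.4, 250.7], 0.96), ([300.2, 227.9], 0.95), ([332.6, 245.8], 0.84), ([331.1, 224.6], 0.79)]
outline2 [([301.4, 250.7], 0.96), ([300.2, 227.9], 0.95), ([332.6, 245.8], 0.84), ([331.1, 224.6], 0.79)]
outline3 [([301.4, 250.7], 0.96), ([300.2, 227.9], 0.95), ([332.6, 245.8], 0.84), ([331.1, 224.6], 0.79)]
carton1 [([291.9, 341.4], 0.89), ([405.9, 408.4], 0.86), ([388.7, 295.0], 0.77), ([416.4, 349.6], 0.62), ([345.2, 314.1], 0.61)]
mat [([363.5, 306.5], 0.93)]
station [([254.6, 192.3], 0.56), ([387.9, 295.0], 0.16)]
lever_hinge [([330.1, 223.6], 0.74), ([269.5, 162.1], 0.68)]
press_point [([238.8, 160.9], 0.63)]
paddle [([241.0, 160.2], 0.73), ([391.6, 228.0], 0.16)]
```

View pics/top0.png

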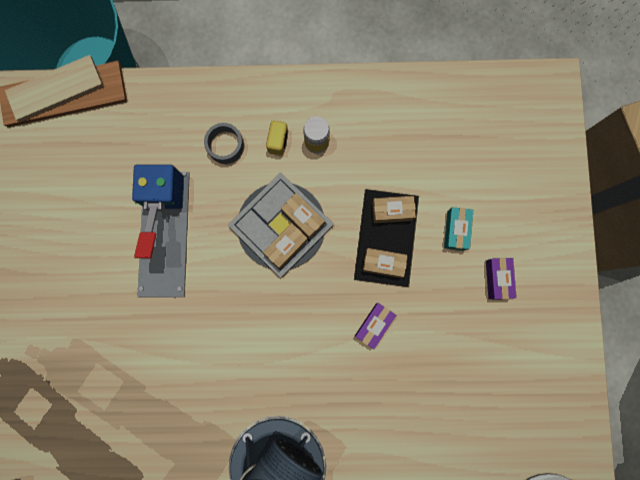

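View pics/side0.png

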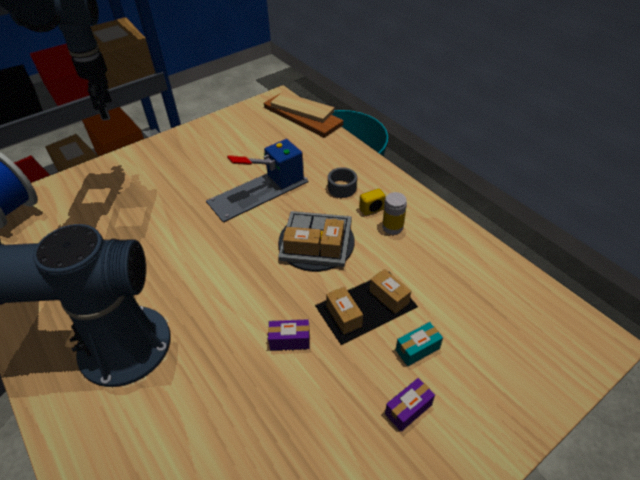

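Possible mix-ups with carton1/2 in the top view:
- Purple look-alikes at (375,325) and (501,279), and a turquoise one at (459,228).
- The brown laid cartons at (302,214) and (285,248).

The targets are the brown cartons on the black mat at (394,209) and (386,263). The empty outlines are at about (273,201) and (260,231), the lever's paddle at (144,245), and the box at (157,185).

Run:
```python
from h import *
P={n:bot.read_camera(n) for n in("top","side")}
def pts(q,n,z): return [(onz(P[n],np.array(d["at"])*[640,480],z)[:2].round(4).tolist(),round(d["confidence"],2)) for d in bot.landmark_of(q,P[n])[:7]]
for q,z in [("slab",0),("outline0",.028),("carton1",.004),("laid1",.028),("mat",0),("station",0),("lever_hinge",.09),("paddle",.14),("tape",0),("jar",0)]:
    for n in P: print(q,n,pts(q,n,z))
t=P["top"]
# carton top faces by brown/paper colour in top view
img=cv2.resize(t["img"][180:300,220:430],None,fx=3.8,fy=3.8,interpolation=cv2.INTER_CUBIC)
cv2.imwrite("pics/crop1.png",img[:,:,::-1])
```

```text
slab top [([0.5448, -0.013], 0.8)]
slab side [([0.5364, -0.0181], 0.77)]
outline0 top [([0.5948, 0.0033], 0.93), ([0.4919, -0.0225], 0.93), ([0.5535, -0.0698], 0.92), ([0.5264, 0.0384], 0.76)]
outline0 side [([0.5981, -0.0041], 0.96), ([0.5192, 0.033], 0.82), ([0.4801, -0.0374], 0.72), ([0.5632, -0.0717], 0.65)]
carton1 top [([0.5766, -0.2774], 0.89), ([0.304, -0.2247], 0.81), ([0.5219, -0.423], 0.79), ([0.4479, -0.2528], 0.74), ([0.4092, -0.5221], 0.56), ([0.6046, 0.2902], 0.41)]
carton1 side [([0.5202, -0.4293], 0.97), ([0.3116, -0.2307], 0.92), ([0.5742, -0.2702], 0.88), ([0.4501, -0.2482], 0.79), ([0.4, -0.5107], 0.78)]
laid1 top [([0.4925, -0.0271], 0.92), ([0.5602, -0.0613], 0.88), ([0.4476, -0.2579], 0.52)]
laid1 side [([0.5547, -0.0679], 0.96), ([0.4944, -0.023], 0.81)]
mat top [([0.5104, -0.2595], 0.89), ([0.4884, -0.0211], 0.54), ([0.4491, -0.2532], 0.52)]
mat side [([0.5055, -0.2569], 0.92), ([0.5076, -0.0026], 0.43)]
station top [([0.5344, 0.2712], 0.85)]
station side [([0.5247, 0.2834], 0.8)]
lever_hinge top [([0.5855, 0.2621], 0.64)]
lever_hinge side [([0.585, 0.2696], 0.87)]
paddle top [([0.4893, 0.2713], 0.64)]
paddle side [([0.4914, 0.2731], 0.74), ([0.4546, 0.1254], 0.2)]
tape top [([0.7424, 0.1281], 0.71), ([0.5034, -0.2625], 0.49), ([0.5355, 0.2653], 0.3), ([0.5558, -0.0716], 0.25)]
tape side [([0.7403, 0.1176], 0.79)]
jar top [([0.7393, -0.0981], 0.61)]
jar side [([0.744, -0.1012], 0.85)]
```

View pics/crop1.png

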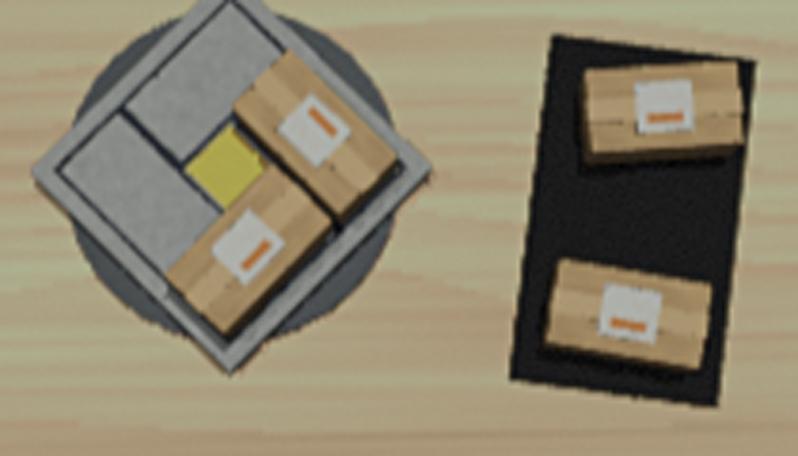

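The crop shows carton1 at about crop (663,108) and carton2 at (630,313), both brown on the black mat, so the choice is right. The slab's empty places are at upper left and left. I'm moving above the mat for a close look.

```bash
python3 -m pendant '-566 -634 0 1.148;-566 -634 0 1.148;-566 -634 0 1.148;-566 -634 0 1.148;-566 -634 0 1.148;-566 -634 0 1.148;-566 -634 0 1.148;-566 -634 0 1.148;-566 -634 0 1.148;-566 -634 0 1.148;-566 -634 0 1.148;-566 -634 0 1.148;-566 -634 0 1.148;-566 -634 0 1.148;-566 -634 0 1.148;-566 -634 0 1.148;-566 -634 0 1.148;-566 -634 0 1.148'
python3 - <<'E'
from h import *
p=bot.read_camera("wrist");save(p,"w1.png");c,d=ray(p,(320,240));s=bot.state();print(c,d,s["ee_pos"],c-s["ee_pos"])
for q,z in [("carton1",.004),("mat",0),("slab",0),("outline0",.028)]:
    print(q,[(np.round(np.array(d["at"])*[640,480]).tolist(),onz(p,np.array(d["at"])*[640,480],z)[:2].round(4).tolist(),round(d["confidence"],2)) for d in bot.landmark_of(q,p)[:5]])
E
```

```text
clock: 4.55
ee_pos: [0.5125, -0.2387, 0.2315]
tool_rot: [0.706, 0.708, 0.0, -0.0]
ft_force: [0.2, -0.0, -0.4]
finger_gap: 1.0
gripper_force: 0.0
[ 0.51307297 -0.17287291  0.37369455] [-0.00800235 -0.26887751 -0.96323266] [ 0.51260108 -0.23888959  0.23155321] [0.0004719  0.06601668 0.14214134]
carton1 [([385.0, 245.0], [0.5764, -0.2812], 0.88), ([118.0, 191.0], [0.3124, -0.226], 0.84), ([332.0, 365.0], [0.5233, -0.4202], 0.78), ([261.0, 214.0], [0.4513, -0.2493], 0.61)]
mat [([321.0, 223.0], [0.5112, -0.2593], 0.85)]
slab []
outline0 []
```

View pics/w1.png

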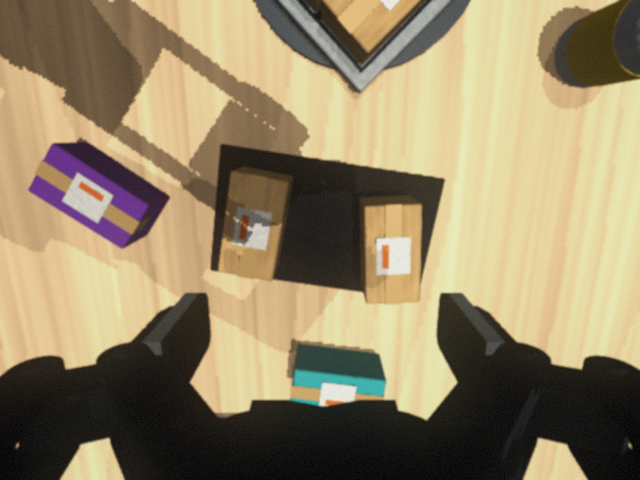

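The wrist view shows carton1 with its label at about (393,257) and carton2 with its label at about (251,230), both on the mat. Purple and turquoise decoys are at (95,195) and (340,380). Next I'll fit the label centres and top edges.

```bash
cat > fit.py <<'E'
from h import *
from scipy.optimize import minimize
def edge_fit(p,x0,zb,L=.092,W=.05,H=.05,sp=(.01,.01,.12)):
    """fit x,y,yaw of a carton by image gradient along its top rim"""
    g=cv2.GaussianBlur(p["img"],(0,0),1.2).astype(np.float32)
    m=sum(cv2.magnitude(cv2.Sobel(g[:,:,c],cv2.CV_32F,1,0),cv2.Sobel(g[:,:,c],cv2.CV_32F,0,1)) for c in range(3))
    m=cv2.GaussianBlur(np.minimum(m,250),(0,0),1.)
    s=np.linspace(-.45,.45,40)
    loc=np.concatenate([np.c_[s*L,0*s+W/2],np.c_[s*L,0*s-W/2],np.c_[0*s+L/2,s*W],np.c_[0*s-L/2,s*W]])
    def pts(v):
        c,si=np.cos(v[2]),np.sin(v[2]); return np.c_[loc@np.array([[c,si],[-si,c]])+v[:2],np.full(len(loc),zb+H)]
    def f(v):
        u=proj(p,pts(v)).astype(np.float32); return -cv2.remap(m,u[:,0],u[:,1],cv2.INTER_LINEAR).mean()
    rng=np.random.default_rng(0); best=None
    cand=sorted([np.array(x0)+rng.uniform(-1,1,3)*sp for _ in range(3000)]+[np.array(x0)],key=f)[:4]
    best=min((minimize(f,c,method="Nelder-Mead",options=dict(initial_simplex=c+np.vstack([np.zeros(3),np.diag([.002,.002,.02])]))) for c in cand),key=lambda r:r.fun)
    return best.x,best.fun,proj(p,pts(best.x))
E
python3 - <<'E'
from fit import *
p=bot.read_camera("wrist");img=p["img"].copy();t=bot.read_camera("top");s=bot.state()
hsv=cv2.cvtColor(p["img"],cv2.COLOR_RGB2HSV)
for n,x0,zb in [("c1",(.576,-.279,np.radians(-87)),.004),("c2",(.450,-.25,np.radians(-100)),.004)]:
    for cam,q in (("w",p),("t",t)):
        v,f,u=edge_fit(q,x0,zb); print(n,cam,v[:2].round(4),np.degrees(v[2]).round(2),round(f,1))
        if cam=="w":
            for a in u: cv2.circle(img,(int(a[0]),int(a[1])),0,(255,0,0),-1)
for n,x0 in [("laid1",(.4935,-.025,np.radians(134))),("laid2",(.557,-.067,np.radians(44)))]:
    v,f,u=edge_fit(t,x0,.028); print(n,v[:2].round(4),np.degrees(v[2]).round(2),round(f,1))
v,f,u=edge_fit(t,(.541,-.016,np.radians(134)),0,.176,.176,.028);print("slab",v[:2].round(4),np.degrees(v[2]).round(2),f)
cv2.imwrite("pics/fit1.png",cv2.resize(img[140:320,190:460],None,fx=2.9,fy=2.9)[:,:,::-1])
E
```

```text
c1 w [ 0.5747 -0.2762] -87.18 -228.9
c1 t [ 0.5868 -0.2738] -91.81 -110.9
c2 w [ 0.4513 -0.2514] -100.94 -207.0
c2 t [ 0.4643 -0.2466] -129.92 -161.4
laid1 [ 0.4901 -0.0257] 135.91 -216.4
laid2 [ 0.5604 -0.068 ] 43.49 -198.4
slab [ 0.5444 -0.0126] 134.69 -205.16323852539062
```

View pics/fit1.png

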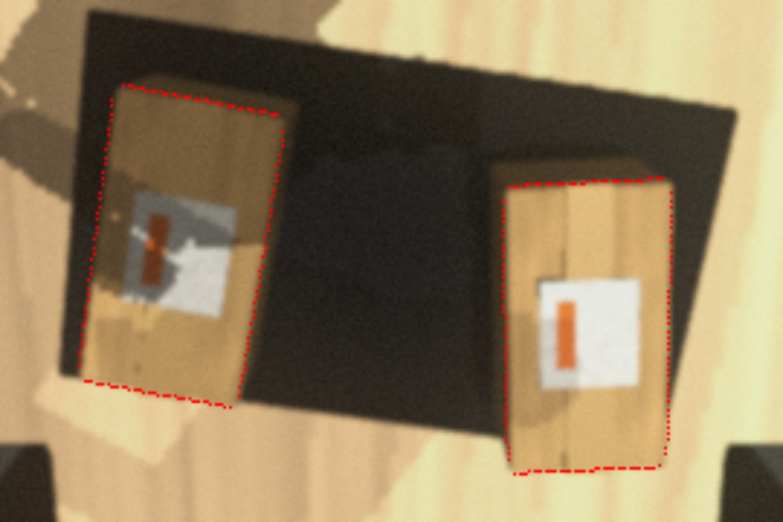

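The fit matches the rims. Now picking carton1.

```bash
python3 -m pendant '-9.6 60.8 0 -0.046;-9.6 60.8 40 -0.046;-9.6 60.8 95 -0.046;-9.6 60.8 150 -0.046;-9.6 60.8 190 -0.046;-9.6 60.8 212 -0.046;-9.6 60.8 221 -0.046;-9.6 60.8 221 -0.046;-9.6 60.8 221 -0.046' 85 70 && python3 -m pendant '0 0 0 0;0 0 0 0;0 0 0 0;0 0 0 0;0 0 0 0;0 0 0 0' 0 70
```

```text
clock: 6.02
ee_pos: [0.5743, -0.2501, 0.0115]
tool_rot: [0.69, 0.724, 0.0, 0.001]
ft_force: [-0.0, 0.6, -0.1]
finger_gap: 0.994
gripper_force: 0.0
clock: 6.78
ee_pos: [0.5741, -0.2499, 0.0114]
tool_rot: [0.69, 0.724, 0.0, 0.001]
ft_force: [-0.1, 0.5, 6.3]
finger_gap: 0.577
gripper_force: 73.1
```

```bash
python3 -m pendant '0 0 -20 0;0 0 -60 0;0 0 -120 0;20 0 -180 -0.1;80 1 -229 -0.28;140 2 -229 -0.46;190 2.4 -229 -0.64;216 2.4 -229 -0.732;216 2.4 -229 -0.732;216 2.4 -229 -0.732;216 2.4 -229 -0.732;216 2.4 -229 -0.732'
python3 - <<'E'
from fit import *
p=bot.read_camera("wrist");img=p["img"].copy();s=bot.state();print(s["ee_pos"],s["gripper_force"])
D=np.degrees
def show(n,r):
    v,f,u=r; print(n,v[:2].round(4),D(v[2]).round(2),round(f,1))
    for a in u: cv2.circle(img,(int(a[0]),int(a[1])),0,(255,0,0),-1)
show("slab",edge_fit(p,(.545,-.0125,np.radians(134.7)),0,.176,.176,.028))
show("laid1",edge_fit(p,(.4905,-.026,np.radians(134.7)),.028))
show("laid2",edge_fit(p,(.5595,-.067,np.radians(44.7)),.028))
cv2.imwrite("pics/fit2.png",img[:,:,::-1])
E
```

```text
clock: 8.28
ee_pos: [0.5658, -0.0348, 0.2392]
tool_rot: [0.387, 0.922, -0.0, -0.0]
ft_force: [0.7, -0.9, -1.2]
finger_gap: 0.574
gripper_force: 72.9
[ 0.56574954 -0.03459794  0.23916482] 72.91684627532959
slab [ 0.5464 -0.0138] 134.7 -172.2
laid1 [ 0.4912 -0.0266] 135.67 -212.5
laid2 [ 0.55   -0.0589] 43.34 -176.7
```

View pics/fit2.png

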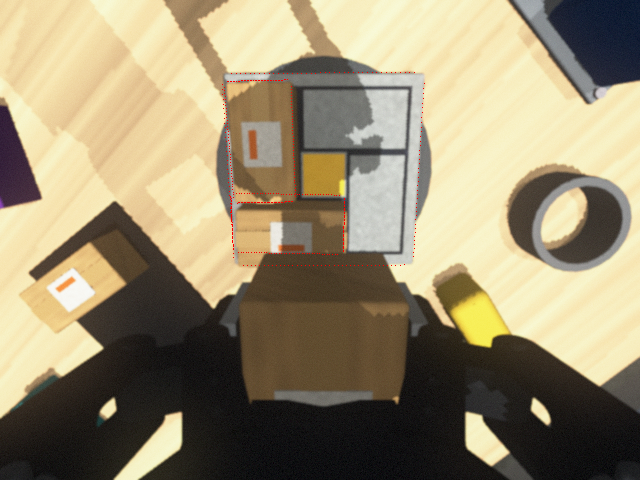

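The held carton is at the bottom centre. The slab fit matches, with its edges at columns 225–424 and rows 73–264, and outline0 is at about (377,203). I'll check it against the painted lines.

Run:
```python
from fit import *
p=bot.read_camera("wrist");g=cv2.GaussianBlur(p["img"],(0,0),.7).mean(2).astype(np.float32)
def prof(c,yaw,fixed,vals,axis):
    a=np.radians(yaw);Rm=np.array([[np.cos(a),-np.sin(a)],[np.sin(a),np.cos(a)]])
    acc=0
    for f in fixed:
        l=np.array([[v,f] if axis==0 else [f,v] for v in vals])/1000
        u=proj(p,np.c_[l@Rm.T+c,np.full(len(l),.028)]).astype(np.float32)
        acc=acc+cv2.remap(g,u[:,0],u[:,1],cv2.INTER_LINEAR).ravel()
    return acc/len(fixed)
c=np.array([.546,-.0133]);yaw=134.8
for name,fx,rg,ax in [("x=21",[-65,-55,-35,-28],21,0),("x=77",[-65,-50,-30,-10],77,0),("y=-77",[-40,-10,10,35,65],-77,1),("y=-21",[-12,-4,4,12],-21,1)]:
    v=rg+np.arange(-8,8.1,1); print(name,dict(zip(v.astype(int).tolist(),prof(c,yaw,fx,v,ax).round().astype(int).tolist())))
for f in (-40,0,30,65):
    v=-77+np.arange(-6,6.1,.5);q=prof(c,yaw,[f],v,1);print("y-77 at x",f,v[q.argmin()])
for f in (-70,-50,-30,0):
    v=77+np.arange(-6,6.1,.5);q=prof(c,yaw,[f],v,0);print("x77 at y",f,v[q.argmin()])
```

```text
x=21 {13: 161, 14: 160, 15: 160, 16: 156, 17: 140, 18: 108, 19: 78, 20: 63, 21: 60, 22: 66, 23: 88, 24: 125, 25: 151, 26: 163, 27: 173, 28: 180, 29: 182}
x=77 {69: 162, 70: 162, 71: 162, 72: 159, 73: 141, 74: 106, 75: 78, 76: 87, 77: 123, 78: 150, 79: 161, 80: 163, 81: 164, 82: 164, 83: 165, 84: 169, 85: 173}
y=-77 {-85: 205, -84: 208, -83: 208, -82: 208, -81: 207, -80: 207, -79: 202, -78: 182, -77: 143, -76: 106, -75: 103, -74: 137, -73: 176, -72: 197, -71: 204, -70: 205, -69: 206}
y=-21 {-29: 176, -28: 172, -27: 166, -26: 159, -25: 144, -24: 116, -23: 84, -22: 77, -21: 100, -20: 129, -19: 145, -18: 149, -17: 149, -16: 144, -15: 136, -14: 130, -13: 126}
y-77 at x -40 -75.0
y-77 at x 0 -75.5
y-77 at x 30 -75.5
y-77 at x 65 -76.0
x77 at y -70 75.0
x77 at y -50 75.0
x77 at y -30 75.5
x77 at y 0 75.5
```

```bash
python3 -m pendant '27.1 49.6 0 0;27.1 49.6 40 0;27.1 49.6 80 0;27.1 49.6 100 0;27.1 49.6 100 0;27.1 49.6 100 0;27.1 49.6 100 0'
python3 - <<'E'
from h import *
s=bot.state();print(s["ee_pos"].round(5),s["tool_rot"].round(4),s["ft_force"])
E
```

```text
clock: 9.25
ee_pos: [0.583, 0.0202, 0.1407]
tool_rot: [0.386, 0.923, 0.0, 0.001]
ft_force: [0.4, -0.5, -1.5]
finger_gap: 0.582
gripper_force: 73.3
[0.58302 0.02025 0.14067] [3.857e-01 9.226e-01 3.000e-04 1.400e-03] [ 0.35634784 -0.49472457 -1.48310269]
```

```bash
python3 -m pendant '0 -1 30 0.003;0 -1 65 0.003;0 -1 90 0.003;0 -1 99 0.003;0 -1 102 0.003;0 -1 104 0.003;0 -1 105 0.003;0 -1 105.5 0.003;0 -1 105.5 0.003'
```

```text
clock: 10.38
ee_pos: [0.5821, 0.0197, 0.0354]
tool_rot: [0.387, 0.922, 0.0, 0.001]
ft_force: [-0.7, -0.2, 4.7]
finger_gap: 0.576
gripper_force: 74.0
```

```bash
python3 -m pendant '0 0 0 0;0 0 0 0;0 0 0 0;0 0 0 0;0 0 -8 0;0 0 -40 0;0 0 -95 0;0 0 -150 0;-20 -50 -165 0.15;-40 -105 -165 0.33;-60 -160 -165 0.51;-85 -215 -165 0.69;-105 -270 -165 0.87;-118.1 -306.2 -165 0.966;-118.1 -306.2 -165 0.966;-118.1 -306.2 -165 0.966;-118.1 -306.2 -165 0.966;-118.1 -306.2 -165 0.966' 85 70
python3 - <<'E'
from fit import *
D=np.degrees
p=bot.read_camera("wrist");t=bot.read_camera("top");s=bot.state();print(s["ee_pos"].round(4),s["tool_rot"].round(4))
img=p["img"].copy()
v,f,u=edge_fit(p,(.4513,-.2514,np.radians(-100.9)),.004);print("c2",v[:2].round(4),D(v[2]),f)
for a in u: cv2.circle(img,(int(a[0]),int(a[1])),0,(255,0,0),-1)
im2=t["img"].copy()
for n,x0 in [("l1",(.4912,-.0266,np.radians(134.5))),("l2",(.5595,-.067,np.radians(44.5))),("new0",(.6006,.0007,np.radians(134.4)))]:
    v,f,u=edge_fit(t,x0,.028,sp=(.005,.005,.05));print(n,v[:2].round(4),D(v[2]).round(2),round(f))
a=cv2.resize(img[60:420,120:520],(400,360));b=cv2.resize(im2[165:285,220:340],None,fx=3,fy=3,interpolation=cv2.INTER_CUBIC)
cv2.imwrite("pics/fit3.png",np.hstack([a,b])[:,:,::-1])
E
```

```text
clock: 12.62
ee_pos: [0.4459, -0.2778, 0.1989]
tool_rot: [0.77, 0.638, 0.0, -0.0]
ft_force: [-0.0, -0.2, 0.2]
finger_gap: 0.993
gripper_force: 0.0
[ 0.4458 -0.2781  0.1989] [ 0.7705  0.6375  0.     -0.    ]
c2 [ 0.4511 -0.2514] -101.1816835988196 -241.574951171875
l1 [ 0.49   -0.0257] 135.9 -216
l2 [ 0.5597 -0.0683] 43.39 -214
new0 [0.6014 0.0019] 135.29 -208
```

View pics/fit3.png

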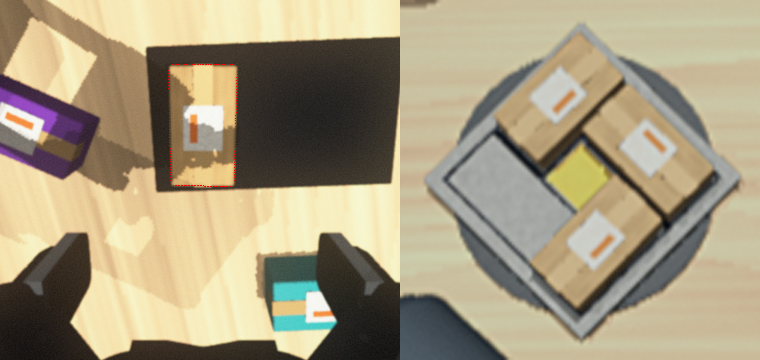

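Carton1 sits in outline0, at about (560,95) in the combined picture. The right-hand gap is clean. Carton2 is fitted at about (203,125), so I'm picking it now.

```bash
python3 -m pendant '-0.8 0 40 0.005;-0.8 0 95 0.005;-0.8 0 150 0.005;-0.8 0 175 0.005;-0.8 0 185 0.005;-0.8 0 187.5 0.005;-0.8 0 187.5 0.005;-0.8 0 187.5 0.005' && python3 -m pendant '0 0 0 0;0 0 0 0;0 0 0 0;0 0 0 0;0 0 0 0;0 0 0 0' 0 70 && python3 -c "
from h import *
s=bot.state();print(s['ee_pos'].round(4),s['tool_rot'].round(4))"
```

```text
clock: 13.72
ee_pos: [0.446, -0.2803, 0.0125]
tool_rot: [0.773, 0.635, 0.0, 0.001]
ft_force: [-0.6, -0.1, 0.4]
finger_gap: 0.996
gripper_force: 0.0
clock: 14.48
ee_pos: [0.4456, -0.2801, 0.012]
tool_rot: [0.773, 0.635, 0.0, 0.001]
ft_force: [-0.9, 0.2, 5.1]
finger_gap: 0.579
gripper_force: 73.0
[ 0.4456 -0.2801  0.012 ] [7.725e-01 6.350e-01 0.000e+00 6.000e-04]
```

```bash
python3 -m pendant '0 0 -15 0;0 0 -50 0;0 0 -105 0;10 0 -145 0;60 1 -145 0.1;115 2 -145 0.27;170 3 -145 0.44;225 4 -145 0.58;280 5.5 -145 0.601;307.6 5.8 -140 0.601;307.6 5.8 -130 0.601;307.6 5.8 -128 0.601;307.6 5.8 -128 0.601;307.6 5.8 -128 0.601'
python3 - <<'E'
from fit import *
s=bot.state();print(s["ee_pos"].round(4),s["tool_rot"].round(4))
t=bot.read_camera("wrist");save(t,"w4.png")
E
```

```text
clock: 16.23
ee_pos: [0.5106, 0.0199, 0.1395]
tool_rot: [0.926, 0.377, 0.0, 0.0]
ft_force: [0.0, 0.5, -0.7]
finger_gap: 0.575
gripper_force: 72.6
[0.5106 0.0199 0.1395] [9.262e-01 3.770e-01 0.000e+00 1.000e-04]
```

View pics/w4.png

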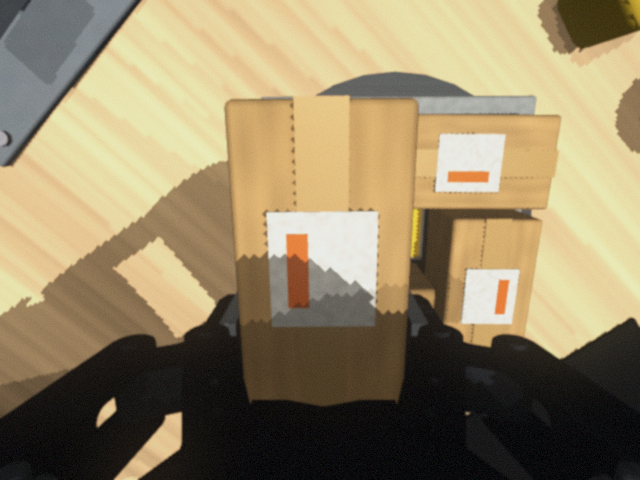

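The wrist view shows the held carton's label at (322,268), carton1 laid at (485,160) and laid2 at (492,297). I'll verify the held offset and carton1's pose numerically.

Run:
```python
from fit import *
p=bot.read_camera("wrist");s=bot.state();e=s["ee_pos"]
c=np.array([.546,-.0136]);a=np.radians(134.4);Rm=np.array([[np.cos(a),-np.sin(a)],[np.sin(a),np.cos(a)]])
ax=np.array([np.cos(np.radians(44.3)),np.sin(np.radians(44.3))])
v,f,u=edge_fit(p,(*(e[:2]+.0292*ax),np.radians(44.3)),e[2]-.012+.004,sp=(.006,.006,.06));print("held off",(v[:2]-e[:2])@np.c_[ax,[ax[1],-ax[0]]],np.degrees(v[2]),f)
v,f,u=edge_fit(p,(.6006,.0007,a),.028,sp=(.005,.005,.05));print("carton0 slab mm",(Rm.T@(v[:2]-c)*1000).round(1),np.degrees(v[2]),f)
```

```text
held off [0.02909951 0.00096832] 44.21597706806088 -114.76786804199219
carton0 slab mm [-28.2 -49.9] 133.73466102074843 -147.9866180419922
```

```bash
python3 -m pendant '0.6 -0.5 30 0;0.6 -0.5 65 0;0.6 -0.5 88 0;0.6 -0.5 97 0;0.6 -0.5 100 0;0.6 -0.5 102 0;0.6 -0.5 103 0;0.6 -0.5 103.8 0;0.6 -0.5 103.8 0'
```

```text
clock: 17.45
ee_pos: [0.511, 0.0217, 0.036]
tool_rot: [0.926, 0.378, 0.0, 0.0]
ft_force: [-0.4, 0.1, 1.3]
finger_gap: 0.578
gripper_force: 72.8
```

```bash
python3 -m pendant '0 0 0.6 0;0 0 0.6 0' && python3 -m pendant '0 0 0.6 0;0 0 0.6 0;0 0 0.6 0;0 0 0 0;0 0 -8 0;0 0 -40 0;0 0 -95 0;0 0 -150 0;0 0 -205 0;30 -35 -214 -0.15;60 -70 -214 -0.33;95 -110 -214 -0.51;116 -135 -214 -0.69;116 -135 -214 -0.735;116 -135 -214 -0.735;116 -135 -214 -0.735' 85
python3 - <<'E'
from fit import *
D=np.degrees
p=bot.read_camera("wrist");save(p,"w5.png");t=bot.read_camera("top");sd=bot.read_camera("side");s=bot.state();print(s["ee_pos"].round(4),s["tool_rot"].round(4))
a=np.radians(134.4);c=np.array([.546,-.0136]);Rm=np.array([[np.cos(a),-np.sin(a)],[np.sin(a),np.cos(a)]])
for n,o,y in [("o0",(-28,-49),a),("o1",(49,-28),a-np.pi/2),("o2",(28,49),a),("o3",(-49,28),a-np.pi/2)]:
    v,f,u=edge_fit(t,(*(c+Rm@np.array(o)/1000),y),.028,sp=(.005,.005,.05));print(n,(Rm.T@(v[:2]-c)*1000).round(1),D(v[2]-y).round(2),round(f))
for q,z in [("station",0),("lever_hinge",.09),("paddle",.1415),("press_point",.1447)]:
  for n,P in (("w",p),("t",t),("s",sd)):
    print(q,n,[(onz(P,np.array(d["at"])*[640,480],z)[:2].round(4).tolist(),round(d["confidence"],2)) for d in bot.landmark_of(q,P)[:2]])
r=cv2.resize(t["img"][155:305,125:345],None,fx=2.2,fy=2.2,interpolation=cv2.INTER_CUBIC)
w=cv2.resize(p["img"],(440,330)); cv2.imwrite("pics/v5.png",np.hstack([cv2.resize(r,(360,245)),w[:245]])[:,:,::-1])
cv2.imwrite("pics/v5.png",np.hstack([np.vstack([cv2.resize(r,(360,245)),np.zeros((85,360,3),np.uint8)]),w])[:,:,::-1])
E
```

```text
clock: 17.7
ee_pos: [0.5111, 0.0217, 0.036]
tool_rot: [0.926, 0.378, 0.001, 0.0]
ft_force: [-0.7, -0.4, 7.4]
finger_gap: 0.58
gripper_force: 73.6
clock: 19.7
ee_pos: [0.499, 0.199, 0.2491]
tool_rot: [0.729, 0.685, -0.0, 0.0]
ft_force: [-0.5, -0.2, -0.6]
finger_gap: 0.996
gripper_force: 0.0
[0.4992 0.1988 0.249 ] [ 0.7288  0.6848 -0.      0.    ]
o0 [-27.8 -50.3] 0.88 -204
o1 [ 49.7 -29.1] 1.74 -216
o2 [30.3 48.8] 1.51 -226
o3 [-48.6  28.5] -0.89 -212
station w [([0.532, 0.2651], 0.67)]
station t [([0.5339, 0.2689], 0.85), ([0.4944, -0.0204], 0.43)]
station s [([0.5359, 0.2746], 0.6), ([0.6256, 0.0312], 0.23)]
lever_hinge w [([0.5832, 0.2661], 0.81), ([0.4899, 0.2694], 0.72)]
lever_hinge t [([0.5919, 0.2667], 0.77), ([0.5353, -0.02], 0.29)]
lever_hinge s [([0.5811, 0.2665], 0.72)]
paddle w [([0.4918, 0.2685], 0.71)]
paddle t []
paddle s [([0.4816, 0.2564], 0.86), ([0.6475, -0.1179], 0.42)]
press_point w [([0.4933, 0.2692], 0.63)]
press_point t [([0.4786, -0.0354], 0.33)]
press_point s [([0.4778, 0.2509], 0.59)]
```

View pics/v5.png

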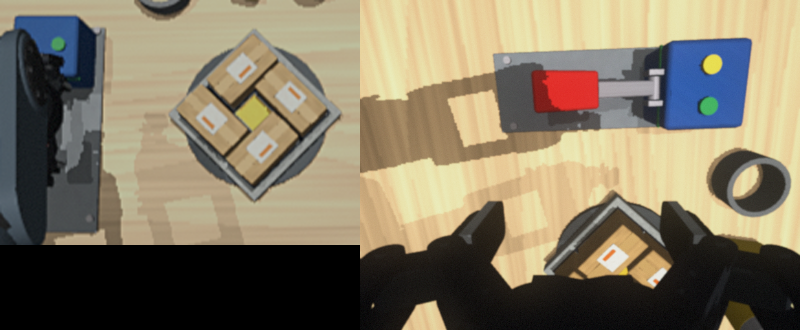

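All four cartons fill the layer (top view), and the lever's paddle is at about (565,91) in the right half, with the hinge at (655,88). Closing the fingers and hovering above the paddle.

```bash
python3 -m pendant '35 -5 20 0;69.7 -10.4 50 0;69.7 -10.4 64 0;69.7 -10.4 64 0;69.7 -10.4 64 0;69.7 -10.4 64 0;69.7 -10.4 64 0;69.7 -10.4 64 0' 0 40 && python3 -m pendant '0 0 15 0;0 0 25 0;0 0 32 0;0 -1 38 0;0 -4 46 0;0 -7 54 0;0 -10 62 0;0 -12 70 0;0 -14 78 0;0 -15 84 0;0 -15 87 0;0 -15 87 0;0 -15 87 0'
```

```text
clock: 21.45
ee_pos: [0.4932, 0.2693, 0.1853]
tool_rot: [0.728, 0.685, 0.0, 0.0]
ft_force: [-0.1, 0.0, -0.4]
finger_gap: 0.003
gripper_force: 0.0
clock: 23.08
ee_pos: [0.4782, 0.2702, 0.0981]
tool_rot: [0.728, 0.685, 0.0, 0.0]
ft_force: [-1.2, -2.6, 7.4]
finger_gap: -0.004
gripper_force: 3.5
```

```bash
python3 -m pendant '0 0 1.5 0;0 0 3.1 0;0 0 3.1 0;0 0 3.1 0'
python3 - <<'E'
from h import *
s=bot.state();print(s["ee_pos"].round(4),s["ft_force"].round(1))
p=bot.read_camera("side");w=bot.read_camera("wrist")
a=cv2.resize(p["img"][110:230,180:330],(500,400),interpolation=cv2.INTER_CUBIC)
for X,c in (((.583,.266,.09),(0,255,0)),):pass
print(proj(p,[(.5855,.266,.09),(.478,.269,.095),(.583,.266,.09),(.4755,.269,.09)]).round(1))
b=cv2.resize(w["img"][60:380,120:360],(300,400)); cv2.imwrite("pics/v6.png",np.hstack([a,b])[:,:,::-1])
E
```

```text
clock: 23.58
ee_pos: [0.4781, 0.2702, 0.0951]
tool_rot: [0.728, 0.685, 0.0, 0.0]
ft_force: [-0.4, -2.3, 8.1]
finger_gap: 0.004
gripper_force: 3.8
[0.4781 0.2702 0.0951] [-0.4 -2.3  8.1]
[[270.4 160.7]
 [238.4 173.2]
 [269.7 161. ]
 [237.9 174.9]]
```

View pics/v6.png

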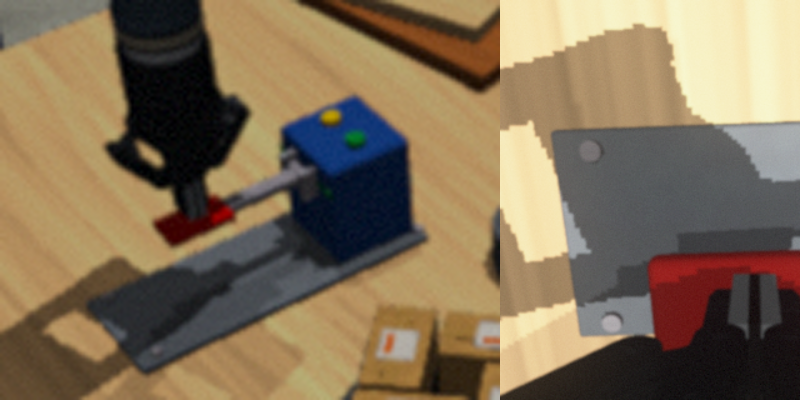

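The shut fingers press the red paddle's middle at about (195,215). The lever runs parallel to the base plate, so it is level, and the force is 8.1 N as stated for level. Handing in.

```bash
python3 -c "
from workcell import bot
print(bot.sign_off())"
```

```text
the job is handed in; nothing more can be done
None
```

I handed the job in at about 23.6 s on the robot clock: both cartons are set down in the empty outlines (about 1 mm off by the camera fits), and the fingers are holding the lever level at about 8 N.

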